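Press a label holder home behind the shelf lip

ROBOT

A 6-joint arm with a two-finger parallel gripper is mounted at the origin on the work surface. World frame = base frame: x ahead of the robot, y to its left, z up, the work surface at z = 0. Lengths are in mm, angles in rad, forces in N, time in s.
With the tool pointing down it reaches from about 375 to 975 mm from the base axis. Payload 3.8 kg.
Tool frame: the origin (TCP) lies midway between the tips of the shut fingers; the grasp point (between the pads) lies 19 mm behind it; z points along the fingers, y is the line along which they close (so a half turn about z gives the same grasp; the last joint's range is limited). The gripper opens to 85 mm and grips with 20 to 120 N. Pads are 22 mm wide; open, the fingers measure 114 mm over their backs; the gripper's body (76 mm by 85 mm) begins 54 mm behind the grasp point. The pads swing forward as they close: fully open they stand 13 mm farther back than shut.
Start: joints at [-1.196, 0.264, 1.604, -0, 1.274, -0.037], TCP at [270.169, -618.568, 231.28] pointing down, gripper open.
Joint ranges: [-2.63, 2.63], [-0.94, 2.18], [0.31, 2.57], [-1.31, 4.45], [0, 2.66], [-2.55, 2.55]. Speed limits (rad/s): [2.57, 2.57, 3.14, 3.14, 3.14, 3.14].

INTERFACE

Orientations are given as a unit quaternion [x, y, z, w].
In Python, from bench import get_state, camera, robot gives the robot as it stands.
- The arm moves only by the tool move_arm, never from a script. Its argument "steps" is text: rows parted by semicolons, each of 7 numbers parted by spaces: the finger opening in m, from 0 to 0.0854, then the shift along the tool's x, y, z in m, then the turn, a rotation vector about the tool's x, y, z in rad. In form: grip x y z ax ay az; .... A call has 1 to 10 rows; each row shifts and turns the commanded pose from where the row before left it, along the tool's axes as they then stand; what a row does not reach is not made up. A row lasts 1/10 s, in which the tool goes at most 50 mm and 8.59 degrees, less where a joint would pass 70% of its speed; a pose out of reach is approached as far as the arm can. A call is refused whole if a number of a shift passes 0.05 or a number of a turn 0.15, either way. A call with a gripper value outside its range is refused whole. The fingers move at their own pace and stop on an object; "squeeze" is the grip in N (left out, the last holds). Time passes only in rows, so rows that do not move let the fingers close. It gives the time, the measured TCP pose, the force, the opening and the grip force at its end, in the units of the state.
- get_state(): the state, without advancing time (a new reading comes with each control period).
- camera(name): name is "scene" or "top"; returns a dict with "img" (480x640x3 uint8, red, green, blue), "z_map" (480x640 float32, mm along the optical axis (not along the pixel's ray), 0 where there is no reading), "K" (3x3 intrinsics, pixels), "R" (3x3) and "t" (3): a world point X has camera coordinates R X + t. Camera axes: x right, y down, z forward; pixel columns grow to the right and rows downward; lengths in mm; the calibration is good to about 2 mm. A picture is of the moment at which its call begins.
- robot.sign_off(): hands the job in; it is judged then, once.
The state is a dict: "t": time; "joints": joint angles; "dq": joint speeds; "effort": joint torques, N m; "eef_pos": TCP position; "orientation": TCP orientation; "ft_force": force on the tool from outside, world axes, zero at the start; "moment": the same for the moment, N m; "gripper_width": opening from 0.0 (shut) to 1.0 (fully open); "finger_force": force on a finger pad.
Only numpy, scipy, OpenCV 4.12 (cv2) and the standard library are available. Lean on these libraries where they do the work, as an engineer would, in place of code of your own. Each camera call takes 0.05 s, during which the arm holds its last target. There are 200 camera calls.

TASK

Take the label holder out of its wooden block and push its lower edge down behind the metal lip along the front of the ingredient shelf, centred in front of the tallest jar. Press it fully home against the springy strip in the channel and finish while still holding it pressed down there, because the spring lifts it again if you let go. Leave the jars, the carton and the mixing bowl where they stand.

Things in the scene. Friction and masses are not known exactly. Their poses are not given: they have to be found in the camera images.
- holder_center (a point): centre (half-way up) of the label holder, an upright white plastic plate 64 mm wide (own y), 95 mm high, about 60 g. Lower 73: plate 5 thick (own x) with paper label; top 24: grip bar 10 thick, 64 wide, its middle 35.5 above this point. Lower edge 47.5 below this point. Both faces alike, either may face out. It starts upright in the wooden block, lower edge 10 above the bench.
- rack: wooden block fixed to the bench, 60 x 100 mm (own x, y), 35 high, with a slot 7 wide (own x) and 72 long (own y) that is 25 deep and holds the label holder upright. Origin at the middle of its underside, on the bench.
- shelf: low ingredient shelf fixed to the bench, 380 mm long (own y). Origin on the bench straight below the middle of the label channel; own x points to its back, away from the robot, own y along the channel. Channel: a gap 10 wide (x -5 to +5), open on top, along the whole front. Board behind it, top 70 above the bench; the stock stands about 95 behind the channel.
- lip_top (a point): middle of the top edge of the steel lip in front of the channel: 4 mm thick (shelf x -9 to -5), top 74 above the bench.
- wall_top (a point): middle of the top edge of the wall behind the channel: 6 mm thick (shelf x 5 to 11), top 90 above the bench, so 16 higher than the lip: the plate can be felt against this wall above the lip, then slid down behind the lip.
- seat (a joint): springy strip that forms the floor of the channel along its whole length; value in m pressed down from its rest: 0 at rest (its top 56 mm above the bench), 0.008 fully down (top 48 mm above the bench, a hard stop). Pushes up with 4 N at rest, rising to 8 N fully down.
- tall_jar_center (a point): centre (half-way up) of the tallest jar on the shelf: clear glass, steel cap, diameter 52 mm, height 110 mm. Its own axes start parallel to the shelf's, and it stands in any one of three places along the shelf.
- squat_jar_center (a point): centre of the squat jar on the shelf, diameter 60 mm, height 60 mm; leave alone.
- carton_center (a point): centre of the cardboard carton on the shelf, 46 x 56 x 75 mm high; leave alone.
- mixing_bowl_center (a point): centre (30 mm above the bench) of a steel mixing bowl on the bench, diameter 130 mm, height 60 mm; leave alone.
There are look-alikes about, which are no part of the job. Leave any black, pink or purple look-alike of the rack alone.

How it is judged:
By the outcome, as a careful person would: the job done as asked, in the order asked, and still so for the second after the job is handed in, while the arm keeps its last pose, push and grip.
It also fails if it takes over 43 s, if anything falls off the work surface, if the arm or the gripper's body presses on something with over 40 N, if the wrist force passes 120 N, or if a joint passes its speed limit or range.

## Working session

There is one attempt and no reset: what is moved stays moved. The work goes in short steps, Python scripts to look and compute and a tool call to move; the robot and the scene stay as the last step left them, time stands still between calls to the robot, and variables do not carry over. Pictures are saved under pics/ and viewed, at most 10 in all, crops included, and the job is handed in when it is done.

Besides the shell and the picture viewer there is one more tool, called after ">>>" as name(argument=value, ...) on one line, values as JSON. move_arm: Moves the arm, as the interface text tells. Its arguments: {"type":"object","properties":{"steps":{"type":"string"},"squeeze":{"type":"number"}},"required":["steps"]}

```bash
mkdir -p pics; ls
python3 - <<'E'
from bench import get_state,camera
import cv2,numpy as np
s=get_state();print(s)
for n in("scene","top"):
    c=camera(n);cv2.imwrite(f"pics/{n}0.png",c["img"][:,:,::-1]);np.savez(f"{n}0.npz",**c)
    print(n,c["K"],c["R"],c["t"],(c["z_map"]>0).mean())
E
```

```text
pics
{'t': 0.0, 'joints': array([-1.19587610e+00,  2.64767641e-01,  1.60535472e+00,  9.78117119e-06,
        1.27370140e+00, -3.69184196e-02]), 'dq': array([-1.25758880e-03, -7.76487319e-05, -8.18266156e-04, -3.57727144e-04,
        3.88808137e-04, -2.09435945e-03]), 'effort': array([ 5.66376930e-04, -5.15111303e+01, -3.67310107e+01,  1.58532720e-05,
        1.29511720e-02, -8.58174587e-06]), 'eef_pos': array([ 269.92451006, -617.89323418,  229.96267352]), 'orientation': array([ 9.78873112e-01,  2.04465611e-01, -1.83025153e-04, -1.10044625e-03]), 'ft_force': array([-0.91097231,  0.92265721,  0.16467223]), 'moment': array([ 0.0131724 , -0.00555621,  0.01438039]), 'finger_force': 0.0, 'gripper_width': 0.9995013139922767}
scene [[511.42239094   0.         329.40447287]
 [  0.         511.42239094 242.45203013]
 [  0.           0.           1.        ]] [[ 0.04954692  0.99859962 -0.01854459]
 [ 0.68959301 -0.04763477 -0.72262881]
 [-0.72250023  0.02301582 -0.69098748]] [  16.77826389 -298.93559243 1345.55677139] 0.995947265625
top [[524.34549745   0.         320.83639854]
 [  0.         524.34549745 232.43409309]
 [  0.           0.           1.        ]] [[-0.00716986 -0.99963142 -0.02618441]
 [-0.99491723  0.00976126 -0.10022191]
 [ 0.10044056  0.02533274 -0.9946205 ]] [ -35.19527524  539.78310031 1176.87753162] 0.9959700520833333
```

View pics/scene0.png

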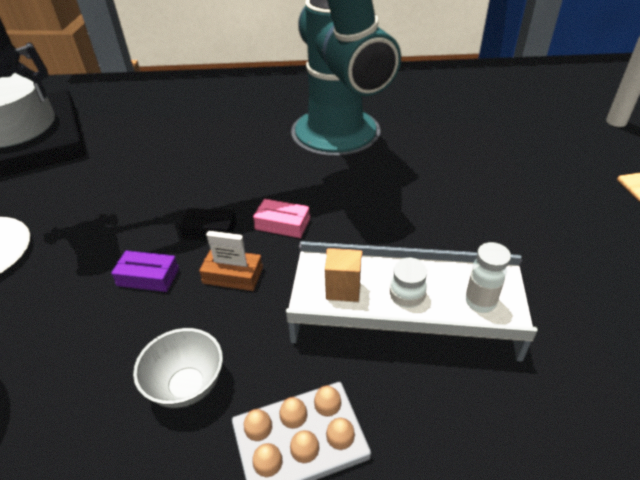

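View pics/top0.png

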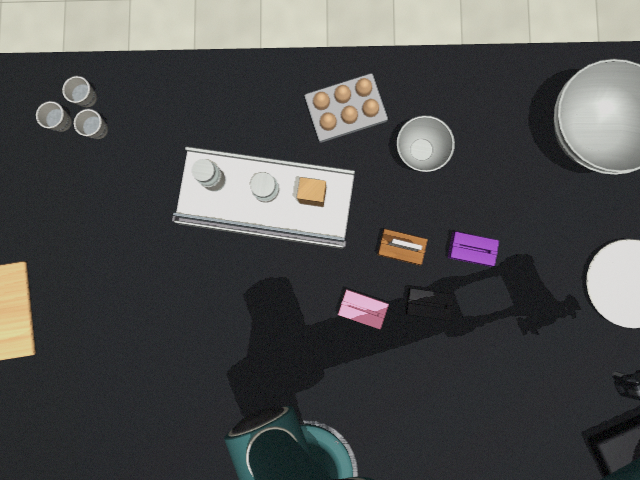

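The holder stands in the orange-brown block: top (405,245), scene (230,265). The look-alike blocks are purple at top (474,249), pink (363,309) and black (429,302), and all three are empty. The tallest jar is the one with the steel cap at top (206,173), scene (488,280). The shelf channel runs in top from (175,217) to (344,243).

```bash
cat > h.py <<'E'
import numpy as np,cv2
def load(n): return dict(np.load(n+".npz"))
def cloud(c):
    v,u=np.mgrid[0:480,0:640];z=c["z_map"];K=c["K"]
    P=np.stack([(u-K[0,2])/K[0,0]*z,(v-K[1,2])/K[1,1]*z,z],-1)
    return (P-c["t"])@c["R"]
def ray(c,uv,h):
    d=c["R"].T@np.linalg.solve(c["K"],[*uv,1.]);o=-c["R"].T@c["t"]
    return o+d*(h-o[2])/d[2]
def proj(c,X):
    p=c["K"]@(c["R"]@np.asarray(X,float)+c["t"]);return p[:2]/p[2]
E
python3 - <<'E'
from h import *
T=load("top0");S=load("scene0")
a=cv2.resize(T["img"][215:280,345:445],(800,520),interpolation=cv2.INTER_CUBIC)
b=cv2.resize(S["img"][220:300,190:290],(800,640),interpolation=cv2.INTER_CUBIC)
c=cv2.resize(T["img"][140:255,165:365],(800,460),interpolation=cv2.INTER_CUBIC)
im=np.vstack([np.hstack([cv2.resize(a,(400,300)),cv2.resize(b,(400,300))]),cv2.resize(c,(800,300))])
cv2.imwrite("pics/crop1.png",im[:,:,::-1])
for n,c in(("top",T),("scene",S)):
    P=cloud(c);hsv=cv2.cvtColor(c["img"],cv2.COLOR_RGB2HSV)
    m=(hsv[...,0]<20)&(hsv[...,1]>120)
    box=np.zeros_like(m)
    if n=="top": box[220:275,370:440]=1
    else: box[240:295,190:275]=1
    q=P[m&box];print(n,"rack",len(q),np.percentile(q,[2,50,98],axis=0).round(1).tolist())
    top=m&box&(abs(P[...,2]-35)<5)
    print(" rack top minrect",cv2.minAreaRect(P[top][:,:2].astype(np.float32)))
    w=(hsv[...,1]<60)&(hsv[...,2]>90)&box if n=="top" else (hsv[...,1]<60)&(hsv[...,2]>90)
    if n=="scene":
        b2=np.zeros_like(m);b2[225:275,200:255]=1;w=w&b2
    q=P[w&(P[...,2]>30)];print(" holder",len(q),np.percentile(q,[2,50,98],axis=0).round(1).tolist())
    q=q[q[:,2]>95]
    if len(q)>5:print(" bar",len(q),q.mean(0),cv2.minAreaRect(q[:,:2].astype(np.float32)))
    # heights on shelf
    R=P[(P[...,0]>350)&(P[...,0]<750)&(P[...,1]>-60)&(P[...,1]<420)&(P[...,2]>40)]
    print(" shelf",len(R),np.histogram(R[:,2],bins=np.arange(40,200,5)))
    q=R[R[:,2]>160];print(" jartop",len(q),q.mean(0),q.max(0),q.min(0))
# channel cross profiles in top
P=cloud(T)
for u in(190,230,270,310,335):
    r0=int(217+(u-175)*26/169)-10
    print(u,[(v,P[v,u].round(0).astype(int).tolist(),int(T["img"][v,u].mean())) for v in range(r0,r0+18)])
E
```

```text
top rack 995 [[469.4, -275.6, -0.3], [499.4, -221.5, 34.3], [541.1, -173.8, 39.2]]
 rack top minrect ((505.37841796875, -224.04983520507812), (100.11904907226562, 60.330196380615234), 75.8375015258789)
 holder 195 [[494.7, -253.6, 34.3], [505.0, -223.2, 102.4], [516.2, -194.0, 107.8]]
 bar 150 [ 505.07976803 -223.77357138  103.54913959] ((505.3481750488281, -224.22349548339844), (62.55455017089844, 10.376415252685547), 75.91898345947266)
 shelf 11693 (array([  40,   62,  295,  311,  256, 4549, 2893,  208,  326,  531,  204,
         65,   81,   46,   42,   30,   45,  333,  198,   49,  397,  227,
         52,   20,    3,   19,   20,  271,  120,    0,    0]), array([ 40,  45,  50,  55,  60,  65,  70,  75,  80,  85,  90,  95, 100,
       105, 110, 115, 120, 125, 130, 135, 140, 145, 150, 155, 160, 165,
       170, 175, 180, 185, 190, 195]))
 jartop 433 [654.08690798 196.24267373 178.23778424] [678.46935849 221.07098245 184.67488807] [632.08356059 174.86796724 160.42029811]
scene rack 1589 [[479.1, -280.2, -0.8], [528.7, -220.5, 31.5], [547.6, -173.2, 36.8]]
 rack top minrect ((509.2448730
[... 2670 characters left out ...]
), (238, [524, -16, 56], 161), (239, [522, -16, 53], 157), (240, [520, -16, 52], 114), (241, [516, -17, 71], 214), (242, [514, -17, 75], 180), (243, [514, -16, 49], 92), (244, [515, -14, 0], 53)]
335 [(231, [538, -72, 71], 221), (232, [536, -72, 69], 222), (233, [534, -72, 66], 221), (234, [531, -72, 71], 220), (235, [529, -72, 72], 180), (236, [527, -72, 71], 151), (237, [523, -72, 92], 164), (238, [520, -72, 92], 173), (239, [519, -72, 82], 76), (240, [519, -72, 62], 75), (241, [517, -72, 58], 147), (242, [515, -72, 54], 157), (243, [513, -72, 56], 104), (244, [510, -72, 53], 125), (245, [507, -72, 72], 217), (246, [505, -72, 71], 108), (247, [504, -72, 43], 85), (248, [505, -72, -1], 47)]
```

View pics/crop1.png

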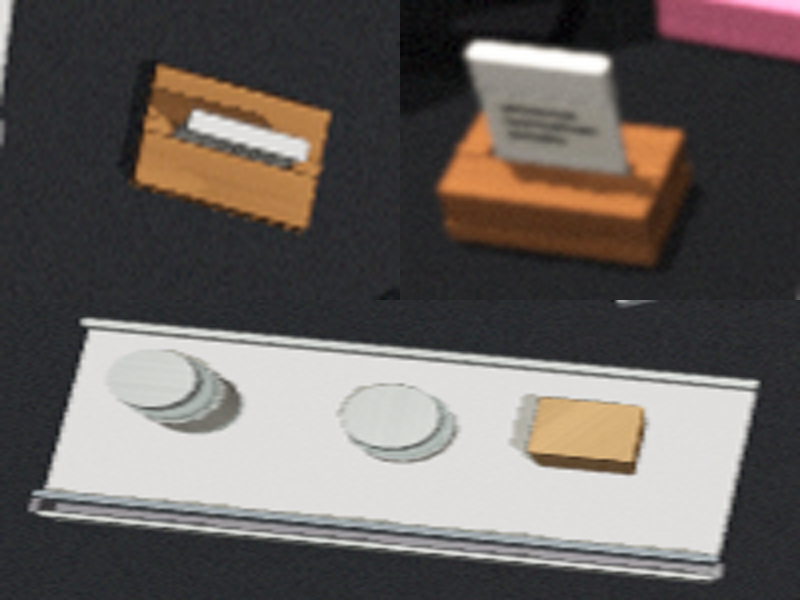

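The crop confirms the white holder stands in the orange block, and all the look-alikes are empty. The lip, channel and wall at the shelf front are visible, and the tall capped jar is at the left. Next I'll refine the measurements across both views and plan the approach.

```bash
cat >> h.py <<'E'
from scipy.spatial.transform import Rotation as Ro
def plan(p,q,target,yaw_y,n,nt=None):
    """rows (tool shift mm->m, turn) from pose p,q to target, tool pointing down with tool y at world yaw_y deg"""
    R0=Ro.from_quat(q);y=np.radians(yaw_y)
    Y=np.array([np.cos(y),np.sin(y),0]);Z=np.array([0,0,-1.]);X=np.cross(Y,Z)
    R1=Ro.from_matrix(np.stack([X,Y,Z],1));rv=(R0.inv()*R1).as_rotvec();nt=nt or n
    d=(np.asarray(target,float)-p)/n/1000;R=R0;out=[]
    for i in range(n):
        t=rv/nt if i<nt else rv*0
        out.append(np.r_[R.inv().apply(d),t].round(4));R=R*Ro.from_rotvec(t)
    print("rotvec",rv.round(4));print("; ".join(" ".join(f"{v:g}" for v in r) for r in out))
E
python3 - <<'E'
from h import *
T=load("top0");S=load("scene0")
for n,c in(("top",T),("scene",S)):
    P=cloud(c);hsv=cv2.cvtColor(c["img"],cv2.COLOR_RGB2HSV)
    w=(hsv[...,1]<60)&(hsv[...,2]>90)
    q=P[w&(abs(P[...,0]-507)<40)&(abs(P[...,1]+225)<50)&(P[...,2]>97)&(P[...,2]<112)]
    f=q[q[:,2]>100];print(n,"bar",len(q),q.mean(0).round(1),[np.round(v,1) for v in cv2.minAreaRect(f[:,:2].astype(np.float32))],np.percentile(q[:,2],98))
    if n=="scene":
        m=np.zeros(w.shape,np.uint8);m[228:270,200:252]=w[228:270,200:252];k=np.argwhere(m)[:,::-1]
        tl=k[np.argmin(k@[1,2.])];tr=k[np.argmax(k@[1,-2.])];print(" far top edge",tl,tr,ray(c,tl,105),ray(c,tr,105))
    D=lambda x:None
    s0=np.array([531.,70.]);ey=np.array([.16,.987]);ex=np.array([.987,-.16])
    a=(P[...,:2]-s0)@ey; b=(P[...,:2]-s0)@ex
    for nm,zz,bb in(("wall",(86,96),(-5,28)),("lip",(68,80),(-16,3))):
        m=(P[...,2]>zz[0])&(P[...,2]<zz[1])&(b>bb[0])&(b<bb[1])&(abs(a)<200)
        if m.sum()<30: print(nm,m.sum());continue
        q=P[m];l=cv2.fitLine(q[:,:2].astype(np.float32),cv2.DIST_HUBER,0,.01,.01).ravel()
        d=l[:2]*np.sign(l[1]);print(" ",nm,m.sum(),"yaw_x",np.degrees(np.arctan2(-d[0],d[1])).round(2),"pt at y=180",(l[2:]+d*(180-l[3])/d[1]).round(1),"z",q[:,2].mean().round(1),"a range",np.percentile(a[m],[1,99]).round(1))
    q=P[(P[...,2]>172)&(P[...,2]<190)&(abs(P[...,0]-655)<50)&(abs(P[...,1]-197)<50)]
    print(" jar",cv2.minEnclosingCircle(q[:,:2].astype(np.float32)),np.median(q[:,2]))
from bench import get_state
s=get_state();plan(s["eef_pos"],s["orientation"],[506,-225,160],-14.1,10,8)
E
```

```text
top bar 147 [ 505.2 -223.7  103.7] [array([ 505.3, -224.4]), array([62.3, 10.4]), np.float64(75.9)] 107.83596396539092
  wall 428 yaw_x -9.06 pt at y=180 [561.7 180. ] z 89.5 a range [-156.4  194.5]
  lip 311 yaw_x -9.03 pt at y=180 [546.4 180. ] z 72.8 a range [-159.8  195.7]
 jar ((655.1297607421875, 197.66416931152344), 23.40712547302246) 178.93251861154235
scene bar 223 [ 509.8 -225.3  102.8] [array([ 507.8, -226. ]), array([64.7, 12.6]), np.float64(74.8)] 106.46962021476068
 far top edge [209 230] [240 234] [ 493.83913203 -253.98122456  105.        ] [ 508.26117532 -197.8398735   105.        ]
  wall 594 yaw_x -8.92 pt at y=180 [565.1 180. ] z 88.6 a range [-158.6  139.8]
lip 1
 jar ((657.2725830078125, 196.1165771484375), 24.464683532714844) 178.7779133100222
rotvec [-0.0019 -0.0011 -0.9129]
0.0374 -0.0265 0.0071 -0.0002 -0.0001 -0.1141; 0.0401 -0.0221 0.0071 -0.0002 -0.0001 -0.1141; 0.0424 -0.0174 0.007 -0.0002 -0.0001 -0.1141; 0.0441 -0.0125 0.007 -0.0002 -0.0001 -0.1141; 0.0452 -0.0074 0.007 -0.0002 -0.0001 -0.1141; 0.0458 -0.0022 0.007 -0.0002 -0.0001 -0.1141; 0.0457 0.0031 0.007 -0.0002 -0.0001 -0.1141; 0.0451 0.0082 0.007 -0.0002 -0.0001 -0.1141; 0.0439 0.0133 0.007 -0 -0 -0; 0.0439 0.0133 0.007 -0 -0 -0
```

>>> move_arm(steps="0.0854 0.0374 -0.0265 0.007 0 0 -0.114; 0.0854 0.04 -0.022 0.007 0 0 -0.114; 0.0854 0.0424 -0.0174 0.007 0 0 -0.114; 0.0854 0.044 -0.0125 0.007 0 0 -0.114; 0.0854 0.0452 -0.0074 0.007 0 0 -0.114; 0.0854 0.0458 -0.0022 0.007 0 0 -0.114; 0.0854 0.0457 0.003 0.007 0 0 -0.114; 0.0854 0.045 0.008 0.007 0 0 -0.114; 0.0854 0.0439 0.0133 0.007 0 0 0; 0.0854 0.0439 0.0133 0.007 0 0 0", squeeze=20)

```text
t: 1.1
eef_pos: [506.3, -224.1, 160.7]
orientation: [0.789, 0.615, -0.0, -0.0]
ft_force: [1.6, -0.4, -0.7]
gripper_width: 1.002
finger_force: 0.0
```

Run:
```python
from h import *
from bench import get_state
s=get_state();print(s["t"],s["eef_pos"],s["dq"].round(3));plan(s["eef_pos"],s["orientation"],[506.3,-225,74],-14.1,3)
```

```text
1.1 [ 506.2878573  -224.09405959  160.69718504] [ 0.83   0.142 -0.018 -0.001 -0.132  0.827]
rotvec [-0.0004 -0.     -0.0009]
-0.0003 0.0001 0.0289 -0.0001 -0 -0.0003; -0.0003 0.0001 0.0289 -0.0001 -0 -0.0003; -0.0003 0.0001 0.0289 -0.0001 -0 -0.0003
```

>>> move_arm(steps="0.0854 0 0 0.02 0 0 0; 0.0854 0 0 0.02 0 0 0; 0.0854 0 0 0 0 0 0; 0.0854 0 0 0 0 0 0")

```text
t: 1.5
eef_pos: [505.4, -225.7, 120.8]
orientation: [0.789, 0.615, -0.0, -0.001]
ft_force: [0.8, -0.1, 0.4]
gripper_width: 0.999
finger_force: 0.0
```

Run:
```python
from h import *
from bench import get_state,camera
s=get_state();print(s["t"],s["eef_pos"],s["dq"].round(3));plan(s["eef_pos"],s["orientation"],[506.3,-225,74],-14.1,2)
c=camera("scene");cv2.imwrite("pics/s1.png",cv2.resize(c["img"][140:320,130:330],(800,600))[:,:,::-1][:600])
```

```text
1.5 [ 505.37076778 -225.68015735  120.79908168] [-0.011 -0.016 -0.028  0.001 -0.001  0.001]
rotvec [-0.0017 -0.0003 -0.0009]
0.0004 0.0004 0.0234 -0.0009 -0.0002 -0.0004; 0.0004 0.0004 0.0234 -0.0009 -0.0002 -0.0004
```

View pics/s1.png

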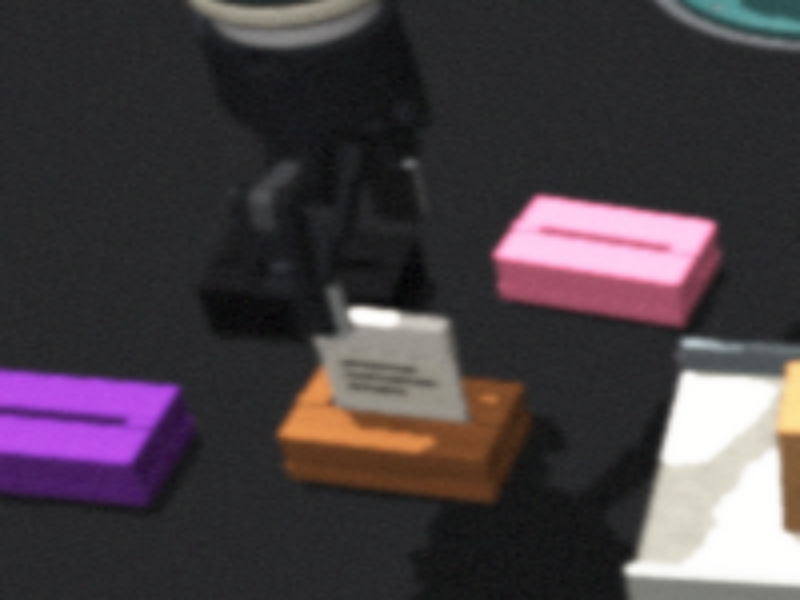

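The holder is still upright in the orange block at crop (395,370). The fingers seem to hang left of it, near (330,300), so I'll check that projection.

Run:
```python
from h import *
from bench import camera
S=camera("scene");np.savez("s1.npz",**S);T=camera("top");np.savez("t1.npz",**T)
f=lambda c,X:((proj(c,X)-[130,140])*[4,600/180]).round()
print("TCP",f(S,[505.4,-225.7,121]),"open pads",f(S,[505.4+41,-225.7-10,134]),f(S,[505.4-41,-225.7+10,134]),"bar top",f(S,[506,-225,105]), "jtcp top",proj(T,[505,-225,121]))
a=cv2.resize(T["img"][205:285,350:460],(800,580),interpolation=cv2.INTER_CUBIC)
cv2.imwrite("pics/t1.png",cv2.convertScaleAbs(a,alpha=2,beta=20)[:,:,::-1])
P=cloud(S);q=P[(P[...,2]>108)&(P[...,2]<175)&(abs(P[...,0]-505)<90)&(abs(P[...,1]+225)<70)]
for z in range(110,175,10):
    k=q[abs(q[:,2]-z)<5]; print(z,len(k),np.percentile(k[:,:2],[3,97],axis=0).round() if len(k) else "")
```

```text
TCP [371. 290.] open pads [332. 326.] [398. 220.] bar top [379. 313.] jtcp top [407.91355891 243.394984  ]
110 0 
120 0 
130 5 [[ 462. -235.]
 [ 544. -212.]]
140 82 [[ 462. -244.]
 [ 560. -205.]]
150 124 [[ 462. -245.]
 [ 563. -205.]]
160 119 [[ 462. -246.]
 [ 563. -206.]]
170 86 [[ 462. -235.]
 [ 563. -205.]]
```

View pics/t1.png

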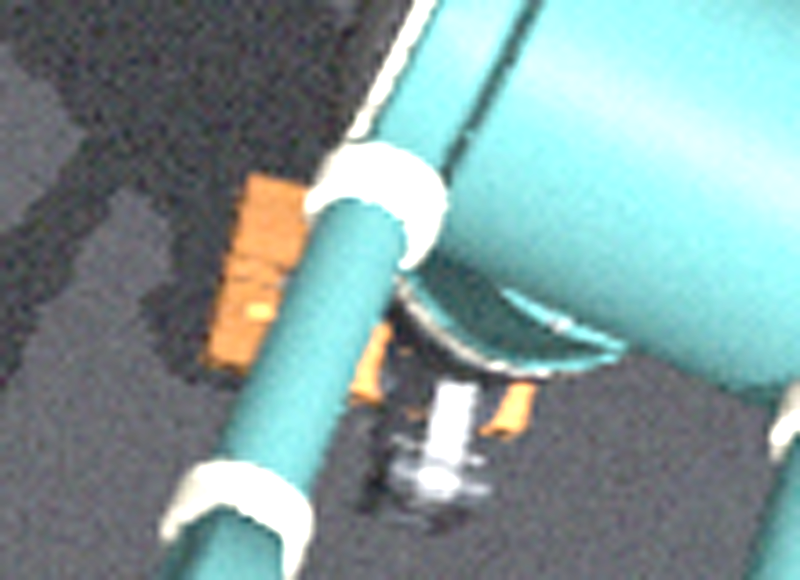

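From above the arm hides the block. The scene depth shows the fingers straddling the bar, centred at y ≈ -225, as planned. I'll descend and close.

>>> move_arm(steps="0.0854 0 0 0.023 0 0 0; 0.0854 0 0 0.023 0 0 0; 0.0854 0 0.001 0 0 0 0; 0.03 0 0 0 0 0 0; 0.02 0 0 0 0 0 0; 0.01 0 0 0 0 0 0; 0 0 0 0 0 0 0; 0 0 0 0 0 0 0; 0 0 0 0 0 0 0", squeeze=25)

```text
t: 2.55
eef_pos: [507.1, -226.3, 76.0]
orientation: [0.789, 0.615, 0.0, 0.0]
ft_force: [-0.7, 0.1, 4.1]
gripper_width: 0.112
finger_force: 27.0
```

>>> move_arm(steps="0 0 0 0 0 0 0; 0 0 0 0 0 0 0; 0 0 0 -0.02 0 0 0; 0 0 0 -0.03 0 0 0; 0 0 0 -0.035 0 0 0; 0 0 0 -0.02 0 0 0; 0 0 0 0 0 0 0; 0 0 0 0 0 0 0", squeeze=70)

```text
t: 3.35
eef_pos: [506.7, -226.1, 179.8]
orientation: [0.789, 0.615, 0.0, -0.0]
ft_force: [-0.1, 0.3, -0.9]
gripper_width: 0.105
finger_force: 68.8
```

Run:
```python
from h import *
from bench import get_state,camera
s=get_state();print(s["t"],s["eef_pos"],s["ft_force"],s["moment"]);plan(s["eef_pos"],s["orientation"],[554,212,181],-9.0,10,6)
S=camera("scene");np.savez("s2.npz",**S)
P=cloud(S);hsv=cv2.cvtColor(S["img"],cv2.COLOR_RGB2HSV)
w=(hsv[...,1]<60)&(hsv[...,2]>90)&(abs(P[...,0]-510)<40)&(abs(P[...,1]+225)<50)&(P[...,2]>60)&(P[...,2]<215)
q=P[w];print(len(q),np.percentile(q,[2,50,98],axis=0).round(1).tolist())
print([np.round(q[abs(q[:,2]-z)<5].mean(0),1).tolist() for z in range(120,200,10)])
a=cv2.resize(S["img"][110:320,150:370],(628,600),interpolation=cv2.INTER_CUBIC)
cv2.imwrite("pics/s2.png",a[:,:,::-1])
```

```text
3.35 [ 506.7491597  -226.08957272  179.77729883] [-0.08789646  0.33295543 -0.85731549] [ 0.0451884   0.0407757  -0.01688833]
rotvec [ 0.     -0.0001 -0.0899]
0.0436 -0.0061 -0.0001 0 -0 -0.015; 0.0437 -0.0055 -0.0001 0 -0 -0.015; 0.0438 -0.0048 -0.0001 0 -0 -0.015; 0.0439 -0.0042 -0.0001 0 -0 -0.015; 0.0439 -0.0035 -0.0001 0 -0 -0.015; 0.044 -0.0028 -0.0001 0 -0 -0.015; 0.044 -0.0022 -0.0001 0 -0 -0; 0.044 -0.0022 -0.0001 0 -0 -0; 0.044 -0.0022 -0.0001 0 -0 -0; 0.044 -0.0022 -0.0001 0 -0 -0
1347 [[502.1, -255.9, 115.6], [512.1, -219.3, 159.0], [520.5, -195.5, 208.3]]
[[509.9, -225.6, 120.0], [510.3, -224.4, 130.2], [509.9, -226.7, 140.2], [510.4, -225.0, 150.0], [510.6, -224.8, 160.0], [510.4, -225.2, 169.5], [512.6, -221.5, 179.5], [514.5, -221.6, 190.3]]
```

View pics/s2.png

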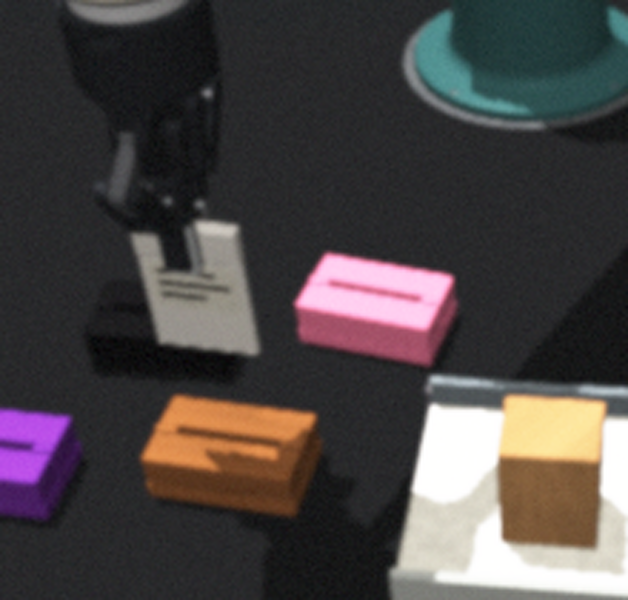

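The holder hangs upright and centred in the fingers, clear of the block, with its lower edge about 66 mm below the TCP. Next I'll carry it to the front of the shelf.

>>> move_arm(steps="0 0.0436 -0.006 0 0 0 -0.015; 0 0.0437 -0.0055 0 0 0 -0.015; 0 0.0438 -0.0048 0 0 0 -0.015; 0 0.0439 -0.0042 0 0 0 -0.015; 0 0.0439 -0.0035 0 0 0 -0.015; 0 0.044 -0.0028 0 0 0 -0.015; 0 0.044 -0.0022 0 0 0 0; 0 0.044 -0.0022 0 0 0 0; 0 0.044 -0.0022 0 0 0 0; 0 0.044 -0.0022 0 0 0 0")

```text
t: 4.4
eef_pos: [552.6, 213.2, 177.5]
orientation: [0.76, 0.65, -0.002, -0.001]
ft_force: [1.1, -0.0, -0.1]
gripper_width: 0.102
finger_force: 68.8
```

>>> move_arm(steps="0 0 0 0 0 0 0; 0 0 0 0 0 0 0; 0 0 0 0 0 0 0; 0 0 0 0 0 0 0")

```text
t: 4.8
eef_pos: [553.7, 210.3, 179.4]
orientation: [0.761, 0.649, -0.001, -0.0]
ft_force: [-0.3, 0.9, -0.4]
gripper_width: 0.102
finger_force: 68.8
```

Run:
```python
from h import *
from bench import get_state,camera
s=get_state();print(s["t"],s["eef_pos"],s["ft_force"],s["gripper_width"]);plan(s["eef_pos"],s["orientation"],[560.3,212.1,150],-9.0,2)
for n in("scene","top"):
    S=camera(n);np.savez(n+"3.npz",**S);P=cloud(S)
    e=s["eef_pos"];ex=np.array([.9877,-.1564]);ey=np.array([.1564,.9877])
    a=(P[...,:2]-e[:2])@ey;b=(P[...,:2]-e[:2])@ex
    m=(abs(a)<45)&(abs(b)<14)&(P[...,2]>100)&(P[...,2]<210)&(S["img"].min(-1)>90)
    q=P[m];print(n,len(q),"a",np.percentile(a[m],[2,98]).round(1),"z",np.percentile(P[m][:,2],[2,98]).round(1))
    for z in range(115,150,10):
        k=m&(abs(P[...,2]-z)<5);print(z,k.sum(),b[k].mean().round(1) if k.any() else "", np.percentile(a[k],[3,97]).round(1) if k.any() else "")
    m=(abs(a)<120)&(abs(b)<30)&(P[...,2]>86)&(P[...,2]<94)
    print("wall b",np.percentile(b[m],[10,50,90]).round(1) if m.any() else "")
```

```text
4.8 [553.70411328 210.31969327 179.3644407 ] [-0.25289056  0.87828935 -0.38595104] 0.10200685867714755
rotvec [-0.0014  0.0011 -0.0015]
0.0014 0.0031 0.0147 -0.0007 0.0005 -0.0007; 0.0014 0.0031 0.0147 -0.0007 0.0005 -0.0007
scene 1529 a [-31.5  30.8] z [115.1 207. ]
115 120 2.7 [-29.7  29. ]
125 169 2.8 [-30.6  30.8]
135 179 2.6 [-30.8  29.1]
145 176 2.9 [-30.7  29.4]
wall b [12.9 16.3 18.6]
top 106 a [-30.8  -1.4] z [118.2 209.8]
115 5 -2.7 [-28.5   4.1]
125 10 -3.2 [-30.3   1.3]
135 6 -2.1 [-30.2 -20.6]
145 3 -2.2 [-30.2 -29. ]
wall b [10.2 12.6 15. ]
```

>>> move_arm(steps="0 0.0014 0.002 0.015 -0.0014 0.001 -0.0015; 0 0.0014 0.002 0.015 0 0 0; 0 0 0 0 0 0 0; 0 0 0 0 0 0 0; 0 0 0 0 0 0 0")

```text
t: 5.4
eef_pos: [558.7, 214.0, 150.2]
orientation: [0.76, 0.65, 0.001, 0.0]
ft_force: [0.1, 0.3, -0.6]
gripper_width: 0.103
finger_force: 68.8
```

>>> move_arm(steps="0 0 0.001 0 0 0 0; 0 0 0.001 0 0 0 0; 0 0 0.001 0 0 0 0; 0 0 0 0 0 0 0; 0 0 0 0 0 0 0")

```text
t: 5.9
eef_pos: [561.7, 213.5, 150.5]
orientation: [0.76, 0.65, 0.001, 0.0]
ft_force: [-0.3, 0.8, -0.9]
gripper_width: 0.104
finger_force: 68.8
```

>>> move_arm(steps="0 0 0.001 0 0 0 0; 0 0 0 0 0 0 0; 0 0 0 0 0 0 0")

```text
t: 6.2
eef_pos: [562.6, 213.3, 150.3]
orientation: [0.76, 0.65, 0.001, 0.0]
ft_force: [0.8, 0.7, -0.7]
gripper_width: 0.103
finger_force: 68.8
```

>>> move_arm(steps="0 0 0.001 0 0 0 0; 0 0 0 0 0 0 0; 0 0 0 0 0 0 0")

```text
t: 6.5
eef_pos: [563.1, 213.3, 150.2]
orientation: [0.76, 0.65, 0.0, -0.0]
ft_force: [-2.3, 0.6, 0.1]
gripper_width: 0.105
finger_force: 69.1
```

>>> move_arm(steps="0 0 0.001 0 0 0 0; 0 0 0 0 0 0 0; 0 0 0 0 0 0 0")

```text
t: 6.8
eef_pos: [563.6, 213.2, 150.2]
orientation: [0.76, 0.65, 0.0, -0.001]
ft_force: [-5.5, 0.7, 3.7]
gripper_width: 0.107
finger_force: 69.5
```

Contact with the wall comes at TCP x ≈ 562.8, so the channel centre is near 560.4, matching the images. I'll back off to the centre and slide down.

>>> move_arm(steps="0 0 -0.002 0 0 0 0; 0 0 -0.0018 0 0 0 0; 0 0 0 0 0 0 0; 0 0 0 0 0 0 0")

```text
t: 7.2
eef_pos: [561.3, 213.5, 150.4]
orientation: [0.76, 0.65, 0.001, 0.001]
ft_force: [-0.3, -0.4, 0.2]
gripper_width: 0.104
finger_force: 68.9
```

>>> move_arm(steps="0 0 0 0.005 0 0 0; 0 0 0 0.005 0 0 0; 0 0 0 0.003 0 0 0; 0 0 0 0.002 0 0 0; 0 0 0 0 0 0 0; 0 0 0 0 0 0 0")

```text
t: 7.8
eef_pos: [560.8, 213.6, 135.2]
orientation: [0.76, 0.65, 0.001, 0.0]
ft_force: [-0.9, 0.2, -0.9]
gripper_width: 0.106
finger_force: 68.8
```

Run:
```python
from h import *
from bench import get_state,camera
ex=np.array([.9877,-.1564]);ey=np.array([.1564,.9877]);o=np.array([560.4,212.1])
ims=[]
for n in("scene","top"):
    S=camera(n);P=cloud(S);a=(P[...,:2]-o)@ey;b=(P[...,:2]-o)@ex;z=P[...,2]
    j=(z>172)&(z<190)&(abs(b-97)<32)&(abs(a)<40);print(n,"jar a",np.percentile(a[j],[2,98]).round(1),np.percentile(a[j],[2,98]).mean())
    m=(abs(a)<45)&(abs(b)<12)&(z>94)&(z<165)&(S["img"].min(-1)>90)
    print("plate a",np.percentile(a[m],[2,98]),np.percentile(a[m],[2,98]).mean(),"b",b[m].mean(),m.sum())
    for c in("tilt",): 
        for zz in range(100,130,10):
            k=m&(abs(z-zz)<5);print(zz,k.sum(),b[k].mean() if k.any() else "")
    u,v=proj(S,[560,212,90]).astype(int);v=min(max(v,60),420);u=min(max(u,80),560)
    ims.append(cv2.resize(S["img"][v-60:v+60,u-80:u+80],(400,300),interpolation=cv2.INTER_CUBIC))
cv2.imwrite("pics/s4.png",np.hstack(ims)[:,:,::-1])
print(get_state()["eef_pos"])
```

```text
scene jar a [-22.2  19.4] -1.4014299295245838
plate a [-30.20504397  32.16439204] 0.979674035651767 b 4.057174429972156 832
100 88 3.2195714002529496
110 111 3.133637468491263
120 137 3.4865122177943273
top jar a [-21.   20.8] -0.07948284340465506
plate a [-28.92737362  -6.770813  ] -17.849093306503786 b -0.9329842919328263 81
100 2 -1.7877277391772457
110 7 -2.2283054224298353
120 1 0.9858438490562552
[560.98506467 213.70810948 135.50022541]
```

View pics/s4.png

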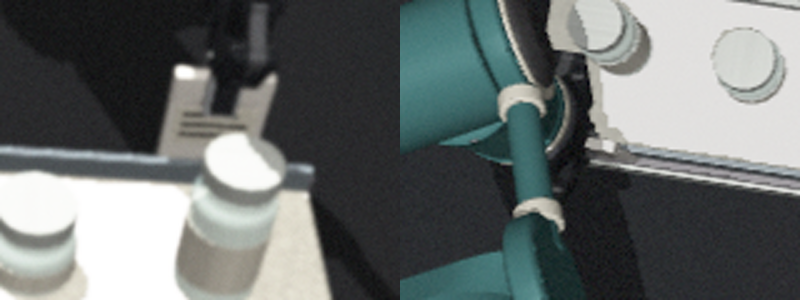

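The plate stands upright behind the wall line in front of the tall jar (left crop about (215,120), jar (235,220)), and sits about 2 mm too far left. I'll correct that and press down.

>>> move_arm(steps="0 -0.002 0 0.003 0 0 0; 0 0 0 0.004 0 0 0; 0 0 0 0.004 0 0 0; 0 0 0 0.003 0 0 0; 0 0 0 0 0 0 0; 0 0 0 0 0 0 0", squeeze=90)

```text
t: 8.5
eef_pos: [560.4, 211.6, 121.6]
orientation: [0.76, 0.65, 0.001, 0.0]
ft_force: [-2.4, -0.0, 3.5]
gripper_width: 0.099
finger_force: 92.2
```

>>> move_arm(steps="0 0 0 0.002 0 0 0; 0 0 0 0.002 0 0 0; 0 0 0 0 0 0 0; 0 0 0 0 0 0 0")

```text
t: 8.9
eef_pos: [560.6, 211.7, 117.6]
orientation: [0.76, 0.65, 0.001, 0.0]
ft_force: [-2.5, -1.8, 6.2]
gripper_width: 0.098
finger_force: 92.6
```

>>> move_arm(steps="0 0 -0.0005 0.002 0 0 0; 0 0 0 0.0015 0 0 0; 0 0 0 0 0 0 0; 0 0 0 0 0 0 0")

```text
t: 9.3
eef_pos: [560.5, 211.7, 114.5]
orientation: [0.76, 0.65, 0.001, 0.001]
ft_force: [-2.2, -1.0, 6.6]
gripper_width: 0.1
finger_force: 92.9
```

>>> move_arm(steps="0 0 0 0.001 0 0 0; 0 0 0 0.0005 0 0 0; 0 0 0 0 0 0 0; 0 0 0 0 0 0 0")

```text
t: 9.7
eef_pos: [560.7, 211.8, 113.9]
orientation: [0.76, 0.65, 0.001, 0.001]
ft_force: [-3.4, -1.2, 11.3]
gripper_width: 0.099
finger_force: 93.6
```

>>> move_arm(steps="0 0 0 0.001 0 0 0; 0 0 0 0.0005 0 0 0; 0 0 0 0 0 0 0; 0 0 0 0 0 0 0; 0 0 0 0 0 0 0")

```text
t: 10.2
eef_pos: [560.9, 211.8, 113.7]
orientation: [0.76, 0.65, 0.002, 0.001]
ft_force: [-5.8, -3.9, 16.0]
gripper_width: 0.1
finger_force: 94.5
```

Run:
```python
from h import *
from bench import get_state,camera
S=camera("scene");P=cloud(S);ex=np.array([.9877,-.1564]);ey=np.array([.1564,.9877]);o=np.array([560.4,212.1])
a=(P[...,:2]-o)@ey;b=(P[...,:2]-o)@ex;z=P[...,2]
m=(abs(a)<45)&(abs(b)<12)&(z>94)&(z<165)&(S["img"].min(-1)>90)
print("plate a",np.percentile(a[m],[2,98]),"top z",np.percentile(z[m],[95,99]))
for zz in(100,110,120):
    k=m&(abs(z-zz)<5);print(zz,b[k].mean(),k.sum())
j=(z>172)&(z<190)&(abs(b-97)<32)&(abs(a)<40);print("jar a",np.percentile(a[j],[2,98]))
s=get_state();print(s["eef_pos"],s["ft_force"])
```

```text
plate a [-32.10967466  30.05779316] top z [141.75842637 143.26659231]
100 3.610755599728646 76
110 3.7017757461415965 72
120 5.6407735391384515 93
jar a [-22.2455418   19.48509679]
[560.91826293 211.80409508 113.7812852 ] [-5.67972785 -2.75370007 17.80686347]
```

The top edge is at 143 mm (48 + 95), the push is about 17 N against the hard stop, and the plate is centred on the jar to within about 0.5 mm. I'm handing it in while still holding.

```bash
python3 -c "
from bench import robot
print(robot.sign_off())"
```

```text
the job is handed in; nothing more can be done
None
```

The label holder is behind the lip in front of the tallest jar, pressed fully down against the spring strip and still held there with about 17 N; I handed it in at about 10 s.

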